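# Fit the keyed sanding drum into the spindle hub and hold it home

### The arm

A 7-joint arm with a two-finger parallel gripper is mounted at the origin on the work surface. World frame = base frame: x ahead of the robot, y to its left, z up, the work surface at z = 0. Lengths are in m, angles in degrees, forces in N, time in s.
With the tool pointing down it reaches from about 0.425 to 0.875 m from the base axis. Payload 4.7 kg.
Tool frame: the origin (TCP) lies on the centre line of the jaws, within the pads' length; the fingertips stand 11 mm ahead of it and the grasp point (between the pads) lies 8 mm behind it (finger_overhang is the x of the fingertips in the tool frame, in m); x points along the fingers, z is the direction in which the jaws open and shut, and the axes are right-handed (so a half turn about x gives the same grasp; the last joint's range is limited). The gripper opens to 87 mm and grips with 3 to 60 N. Pads are 19 mm wide; open, the fingers measure 117 mm over their backs; the gripper's body (75 mm by 190 mm) begins 51 mm behind the grasp point.
Start: joints at [75.865, 18.392, -4.016, 83.108, 1.295, 78.541, -3.26], TCP at [0.168, -0.628, 0.234] pointing down, gripper open.
Joint ranges: [-163.93, 163.93], [-17.29, 119.83], [-79.2, 71.16], [3.27, 140.29], [-89.18, 269.18], [5.43, 117.66], [-154.24, 154.24]. Speed limits (degrees/s): [147.25, 147.25, 180, 180, 180, 180, 180].

### API

Orientations are given as [roll, pitch, yaw] about the fixed x, y, z axes, in that order (R = Rz(yaw) Ry(pitch) Rx(roll)).
In Python, from cell import get_obs, read_camera, sign_off, cut_out, finger_overhang gives the robot as it stands.
- The arm moves only by the tool servo_tool, never from a script. Its argument "rows" is one flat list of numbers, 5 for each row, row after row: the shift along the world's x, y, z in mm, then the turn about the world's z in degrees, then the closure, from 0 (fully open) to 1 (shut). A call has 1 to 10 rows; each row is the pose to reach, as a shift and turn from the pose commanded when the call began; what a row does not reach only later rows make up. A row lasts 1/12 s, in which the tool goes at most 41.7 mm and 7.16 degrees, less where a joint would pass 70% of its speed; a pose out of reach is approached as far as the arm can. A call with a gripper value outside its range is refused whole. The fingers move at their own pace and stop on an object; "force" is the grip in N (left out, the last holds). Time passes only in rows, so rows that repeat a pose let the fingers close. It gives the time, the measured TCP pose, the force and the opening at its end, in the units of the state.
- get_obs(): the state, without advancing time (a new reading comes with each control period).
- read_camera(name): name is "scene" or "top"; returns a dict with "frame" (420x560x3 uint8, blue, green, red), "range_z" (420x560 float32, m along the optical axis (not along the pixel's ray), 0 where there is no reading), "intrinsics" (3x3 intrinsics, pixels), "cam_to_world" (4x4, takes a point from camera to world coordinates). Camera axes: x right, y down, z forward; pixel columns grow to the right and rows downward; lengths in m; the calibration is good to about 2 mm. A picture is of the moment at which its call begins.
- sign_off(): hands the job in, once; it reports no verdict.
Trained networks look in a picture, given as the dict that the camera call returned (one of the last four; its "shot" number tells which), for a name from the list of things; names that differ only in an ending like _2 or _b are one class to them, and where a whole thing is asked for, a point or a joint stands for the part that bears it (a point fixed in the world has none). Each returns a list of dicts, best first, with "score" (0 to 1); they miss things now and then, are a little off and sometimes report something else, mostly with a low value. They report only what shows in the picture. A call takes as long as a camera call. They do not tell look-alikes from the thing itself.
- cut_out(name, picture): "pixels" (420x560 bool, what is visible of it) and "extent" ([centre column, centre row, width, height] in pixels, round what is visible of it).
The state is a dict: "time_s": time; "qpos": joint angles; "joint_velocities": joint speeds; "effort": joint torques, N m; "tool_pos": TCP position; "tool_rot": TCP orientation; "force": force on the tool from outside, world axes, zero at the start; "wrist_torque": the same for the moment, N m; "grip_width": finger opening in m.
Only numpy, scipy, OpenCV 4.12 (cv2) and the standard library are available. Lean on these libraries where they do the work, as an engineer would, in place of code of your own. Each camera call takes 0.05 s, during which the arm holds its last target.

### The job

Lift the rust-red sanding drum up and off its forked hook, lower its shaft into the bench sander's hub, turn it until the key slips into the keyway, and keep pushing against the ejector spring until the drum's flange sits flush on the hub. Finish while still gripping the red drum and holding it pressed fully home, so that I can tighten the grub screw. Leave the grey drum and the other things on the bench where they are.

Things in the scene. Friction and masses are not known exactly. Their poses are not given: they have to be found in the camera images.
- red_drum: Loose rust-red sanding drum on a keyed shaft, 0.3 kg, hanging in one of the two hooks. Origin: centre of the steel flange's underside, on the axis; z up, x towards the key. In mm from the origin: flange 48 diameter, z 0 to 5; red drum 44 diameter, z 5 to 30; washer 35 diameter, z 30 to 32; red grip head z 30 to 68; shaft below, to z -50.
- red_drum_grip (a point): Middle of the red drum's grip head, on the axis 50 mm above the drum's origin (head top 18 mm higher); axes as the drum's. The head is 34 mm long in x and 26 mm across its two flats, which face +y and -y: grip it across these. A white line on its top runs from the middle towards the key side (+x).
- red_drum_tip (a point): Lower end of the red drum's shaft, on the axis, 50 mm below the drum's origin; axes as the drum's. Shaft 18 mm diameter, its last 5 mm tapered to 12 mm. Brass key 6 mm wide, 28 mm long, its outer face 13 mm from the axis towards +x, from 16 to 44 mm above this point: the lowest 16 mm is a plain round pilot.
- hub_mouth (a point): Centre of the bore at the top face of the sander's fixed steel hub (54 mm diameter), 116 mm above the bench; z up, x towards the keyway. Bore 20 mm diameter; keyway 8 mm wide, reaching 14.2 mm from the axis, full depth, on the +x side only, where a red line marks the hub's top. Home: drum origin here, x axes in line. A key off its keyway rests on the face, flange 34 mm above it.
- ejector (a joint): Travel (m) of the brass spring plunger in the bottom of the hub's bore: 0 when up, its top 38 mm below the hub face, so the shaft end meets it when the flange is 12 mm above the hub. It takes 4 N at first and 12.5 N at 0.012, when the flange sits on the hub, and pushes the drum back out if not held.
- hanger: Fixed steel hanger on a board 120 x 270 mm, origin at bench level. Two forked hooks at its y = -65 and +65 mm, each two prongs (slot 28 mm) open to -x; a drum's flange rests on their top, 105 mm above the bench. Prong ends and the crossbar behind stand 8 mm higher, so lift a drum more than 10 mm before moving sideways; the key passes the slot at any angle.
- sander: Fixed green cast-iron bench spindle sander, origin on the hub axis at bench level. Base 190 x 350 mm; grey belt guard 60 mm high under the hub; the motor, 102 mm diameter and up to 184 mm high, stands 170 mm from the hub axis towards the sander's -y.
- grey_drum: Loose dark grey sanding drum with a black head, same shape and size as the red one, in the other hook. Leave it hanging.
- celluloid_key: Loose cream keyboard key, 150 x 20 x 15 mm, lying on the bench. Leave alone.
- bellows_corner: Loose red three-sided bellows corner, 40 mm cube outline, on the bench. Leave alone.
- hex_key: Loose small L-shaped hex key, 90 x 25 x 5 mm, on the bench. Leave alone.
- bronze_mallet: Loose bronze-headed mallet, 230 mm long, lying at the left. Leave alone.
- pewter_cup: Loose pewter cup, 64 mm diameter, 65 mm high, standing behind the sander and hanger. Leave alone.
Not all that is in view belongs to the job. Leave any blue or purple look-alike of the red_drum alone.

How it is judged:
By the outcome, as a careful person would: the job done as asked, in the order asked, and still so for the second after the job is handed in, while the arm keeps its last pose, push and grip.
It also fails if it takes over 45 s, if anything falls off the work surface, if the arm or the gripper's body presses on something with over 40 N, if the wrist force passes 120 N, or if a joint passes its speed limit or range.

## Working session

There is one attempt and no reset: what is moved stays moved. The work goes in short steps, Python scripts to look and compute and a tool call to move; the robot and the scene stay as the last step left them, time stands still between calls to the robot, and variables do not carry over. Pictures are saved under pics/ and viewed, and the job is handed in when it is done.

Besides the shell and the picture viewer there is one more tool, called after "Call:" as name(argument=value, ...) on one line, values as JSON. servo_tool: Moves the arm, as the interface text tells. Its arguments: {"type":"object","properties":{"rows":{"type":"array"},"force":{"type":"number"}},"required":["rows"]}

```bash
mkdir -p pics
cat > h.py <<'E'
import numpy as np, cv2
from cell import *
def world(p, mask=None):
    z=p["range_z"]; K=p["intrinsics"]; T=p["cam_to_world"]
    v,u=np.mgrid[0:z.shape[0],0:z.shape[1]]
    P=np.stack([(u-K[0,2])/K[0,0]*z,(v-K[1,2])/K[1,1]*z,z],-1)
    return P@T[:3,:3].T+T[:3,3]
E
python3 - <<'E'
from h import *
o=get_obs();print({k:np.round(v,3) for k,v in o.items()})
for n in("scene","top"):
    p=read_camera(n);cv2.imwrite(f"pics/{n}0.png",p["frame"]);np.savez(f"{n}0.npz",**{k:p[k] for k in("frame","range_z","intrinsics","cam_to_world")})
    print(n,np.round(p["cam_to_world"],3).tolist(),p["intrinsics"].tolist())
    for t in("red_drum","grey_drum","sander","hanger"):
        for d in cut_out(t,p): print(t,round(d["score"],2),np.round(d["extent"]))
E
```

```text
{'time_s': np.float64(0.0), 'qpos': array([75.865, 18.438, -4.016, 83.176,  1.293, 78.542, -3.26 ]), 'joint_velocities': array([-0.056,  0.05 ,  0.03 , -0.027, -0.03 , -0.056, -0.094]), 'effort': array([-0.0000e+00, -4.9129e+01, -4.0400e-01, -3.1253e+01, -6.4000e-02,
        4.4000e-02,  0.0000e+00]), 'tool_pos': array([ 0.167, -0.627,  0.232]), 'tool_rot': array([-178.   ,   89.889,  106.944]), 'force': array([-0.532,  0.206, -0.095]), 'wrist_torque': array([ 0.004,  0.027, -0.022]), 'grip_width': np.float64(0.087)}
scene [[-0.182, 0.709, -0.682, 1.084], [0.983, 0.127, -0.131, 0.239], [-0.006, -0.694, -0.72, 0.733], [0.0, 0.0, 0.0, 1.0]] [[405.35924292532775, 0.0, 271.42728093289236], [0.0, 405.35924292532775, 213.51406363895055], [0.0, 0.0, 1.0]]
red_drum 0.86 [350. 216.  23.  38.]
red_drum 0.85 [350. 312.  30.  46.]
red_drum 0.56 [313. 282.  27.  38.]
grey_drum 0.82 [290. 201.  22.  44.]
grey_drum 0.54 [108. 214. 165. 126.]
sander 0.84 [109. 215. 169. 127.]
hanger 0.61 [314. 242. 124.  87.]
top [[-0.003, -0.986, 0.169, 0.355], [-1.0, 0.001, -0.012, 0.126], [0.011, -0.169, -0.986, 1.026], [0.0, 0.0, 0.0, 1.0]] [[436.42196646638513, 0.0, 273.57777351341895], [0.0, 436.42196646638513, 206.977703061755], [0.0, 0.0, 1.0]]
red_drum 0.96 [189. 140.  25.  31.]
red_drum 0.94 [189. 216.  26.  24.]
red_drum 0.84 [221. 161.  22.  27.]
grey_drum 0.68 [251. 223.  21.  26.]
grey_drum 0.17 [328. 140.  25.  38.]
sander 0.84 [447. 218. 176. 100.]
sander 0.2 [272. 142.  15.  22.]
hanger 0.93 [225. 227. 120.  64.]
```

View pics/scene0.png

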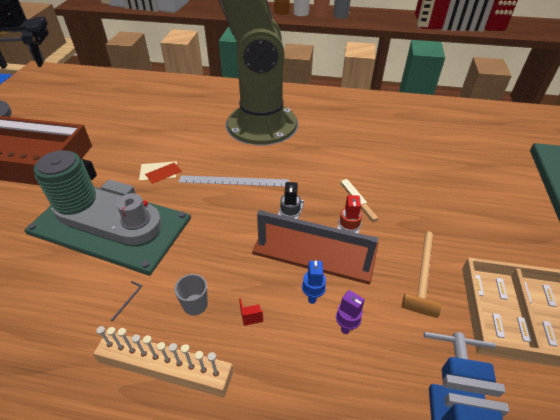

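View pics/top0.png

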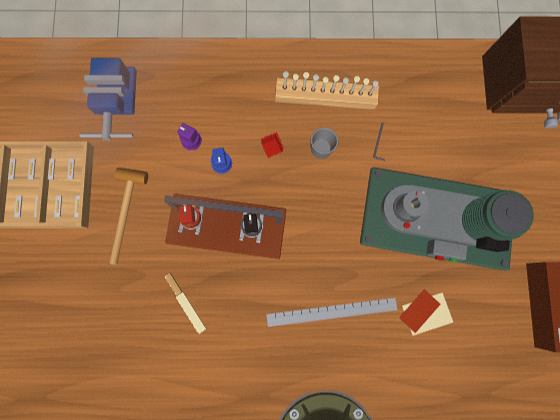

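Run:
```python
import cv2
a=cv2.imread("pics/top0.png");cv2.imwrite("pics/top0z.png",cv2.resize(a[120:260,170:310],None,fx=4,fy=4,interpolation=2))
cv2.imwrite("pics/top0s.png",cv2.resize(a[150:270,350:540],None,fx=4,fy=4,interpolation=2))
```

```text
(no output)
```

The scene view shows the red drum at (350,215), the grey drum at (290,200) and the hub at (130,205). In the top view the red drum is at (189,216) and the hub at (410,205). The blue and purple drums lying loose are decoys.

View pics/top0z.png

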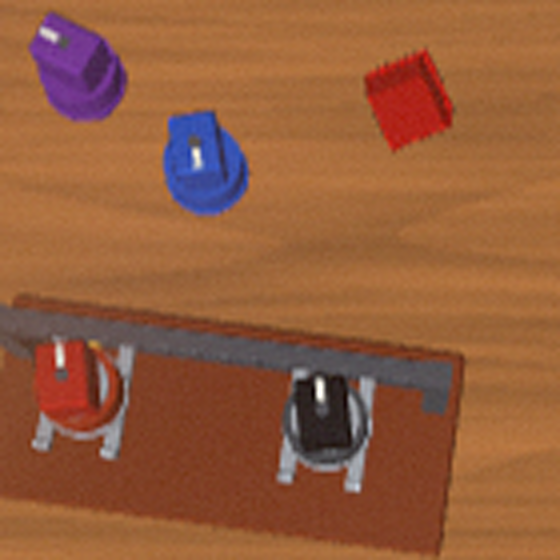

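View pics/top0s.png

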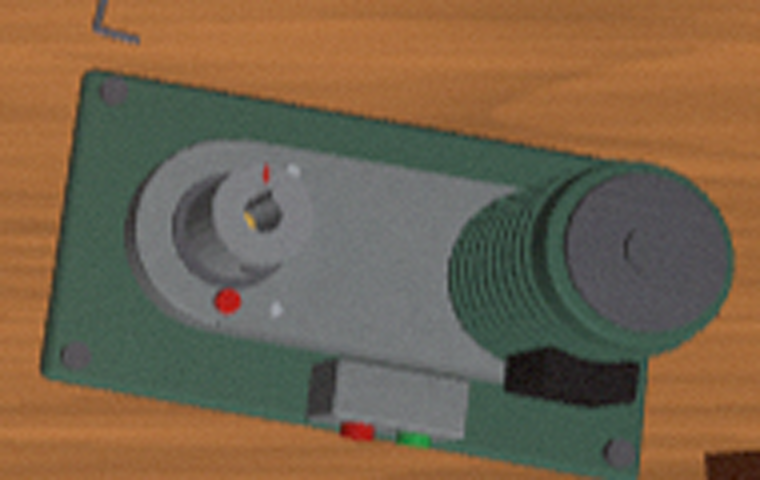

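Run:
```python
import numpy as np,cv2
from scipy.optimize import least_squares
def world(p):
    z=p["range_z"]; K=p["intrinsics"]; T=p["cam_to_world"]
    v,u=np.mgrid[0:z.shape[0],0:z.shape[1]]
    P=np.stack([(u-K[0,2])/K[0,0]*z,(v-K[1,2])/K[1,1]*z,z],-1)
    return P@T[:3,:3].T+T[:3,3]
for n,b in(("top",[(170,190,215,235),(360,170,450,240)]),("scene",[(330,190,375,240),(100,180,170,245)])):
    p=np.load(n+"0.npz");W=world(p);f=p["frame"].astype(int)
    B,G,R=f[...,0],f[...,1],f[...,2]
    for i,(x0,y0,x1,y1) in enumerate(b):
        m=np.zeros(W.shape[:2],bool);m[y0:y1,x0:x1]=True
        if i==0:
            red=m&(R>1.8*G)&(R>100)
            t=red&(W[...,2]>.165)&(W[...,2]<.185)
            v,u=np.nonzero(t);q=W[t]
            print(n,"head top",t.sum(),np.median(q,0),q.mean(0),(q[:,:2].max(0)+q[:,:2].min(0))/2)
            rr=cv2.minAreaRect((q[:,:2]*1000).astype(np.float32));print(rr)
            w=m&(W[...,2]>.16)&(np.min(f,-1)>140);print("white",w.sum(),W[w].mean(0) if w.any() else None)
            print(np.round(W[w][:12],4).tolist())
            dr=red&(W[...,2]>.108)&(W[...,2]<.137);print("drum px",dr.sum(), np.median(W[dr],0))
        else:
            t=m&(abs(W[...,2]-.116)<.004);q=W[t];print(n,"hub",t.sum(),q.mean(0),np.median(q[:,2]))
            rr=cv2.minEnclosingCircle((q[:,:2]*1000).astype(np.float32));print(rr)
            r=m&(R>1.8*G)&(R>100)&(W[...,2]>.1);v,u=np.nonzero(r);print("red",[(a,c,np.round(W[c,a],4).tolist(),f[c,a].tolist()) for a,c in zip(u,v)][:30])
```

```text
top head top 190 [0.48670832 0.28881316 0.17254788] [0.48744541 0.29017805 0.172447  ] [0.48872649 0.28996315]
((488.3038635253906, 290.8178405761719), (31.597919464111328, 25.7543888092041), 6.519640922546387)
white 11 [0.49725153 0.29183265 0.1731967 ]
[[0.5029, 0.2931, 0.172], [0.5004, 0.2925, 0.1748], [0.5013, 0.2915, 0.17], [0.4985, 0.2925, 0.1745], [0.4984, 0.2904, 0.1752], [0.4967, 0.2927, 0.1735], [0.4972, 0.2914, 0.1699], [0.4949, 0.2929, 0.172], [0.4945, 0.2905, 0.1743], [0.4922, 0.292, 0.1763], [0.4928, 0.2907, 0.1727]]
drum px 96 [0.47560254 0.27918009 0.13409446]
top hub 434 [ 0.51904602 -0.1861891   0.11563344] 0.11563764855639724
((519.1619873046875, -186.91873168945312), 28.18427085876465)
red [(np.int64(416), np.int64(192), [0.5423, -0.1893, 0.1166], [43, 47, 162]), (np.int64(416), np.int64(193), [0.541, -0.1907, 0.1123], [29, 38, 168]), (np.int64(416), np.int64(194), [0.5379, -0.1889, 0.117], [32, 37, 170]), (np.int64(416), np.int64(195), [0.5359, -0.1892, 0.1159], [77, 76, 151]), (np.int64(407), np.int64(222), [0.3547, 0.1257, 1.0263], [49, 49, 144])]
scene head to
[... 327 characters left out ...]
9, 0.2919, 0.1724], [0.493, 0.2939, 0.1719], [0.4957, 0.2902, 0.1711], [0.4982, 0.2919, 0.1738], [0.4954, 0.294, 0.1714], [0.4991, 0.2903, 0.1716], [0.499, 0.2922, 0.1719], [0.4996, 0.294, 0.1728], [0.504, 0.2921, 0.1739]]
drum px 87 [0.50145872 0.28806431 0.13397743]
scene hub 316 [ 0.51891353 -0.18590535  0.11476121] 0.11477401104528889
((517.3623046875, -186.20196533203125), 28.50654411315918)
red [(np.int64(143), np.int64(203), [0.5052, -0.1623, 0.1019], [65, 64, 143]), (np.int64(124), np.int64(207), [0.5356, -0.1899, 0.1145], [79, 78, 168]), (np.int64(123), np.int64(208), [0.5407, -0.1893, 0.1166], [83, 83, 160]), (np.int64(122), np.int64(210), [0.5442, -0.1908, 0.1137], [53, 53, 115])]
```

```bash
cat > geo.py <<'E'
import numpy as np,cv2
from scipy.optimize import least_squares
from scipy.spatial.transform import Rotation as Ro
def pr(p,X):
    K=p["intrinsics"];T=p["cam_to_world"];c=(np.atleast_2d(X)-T[:3,3])@T[:3,:3];return c[:,:2]/c[:,2:]*[K[0,0],K[1,1]]+[K[0,2],K[1,2]]
E
python3 - <<'E'
from geo import *
from h import world,get_obs
o=get_obs();R=Ro.from_euler('xyz',o["tool_rot"],degrees=True).as_matrix();print(R.round(3).tolist(), o["time_s"])
for n,b,bm in(("top",(360,170,450,240),(440,180,545,250)),("scene",(100,180,170,245),(30,140,105,220))):
    p=np.load(n+"0.npz");W=world(p)
    m=np.zeros(W.shape[:2],bool);m[b[1]:b[3],b[0]:b[2]]=True
    t=m&(abs(W[...,2]-.1155)<.006)
    # outer circle: contour points
    c=max(cv2.findContours(t.astype(np.uint8),cv2.RETR_EXTERNAL,cv2.CHAIN_APPROX_NONE)[0],key=cv2.contourArea)[:,0]
    def ray(uv,z):
        K=p["intrinsics"];T=p["cam_to_world"];d=np.c_[(uv-[K[0,2],K[1,2]])/[K[0,0],K[1,1]],np.ones(len(uv))]@T[:3,:3].T
        return (T[:3,3]+d*((z-T[2,3])/d[:,2])[:,None])
    q=ray(c.astype(float),.116)[:,:2]
    s=least_squares(lambda x:np.hypot(*(q-x[:2]).T)-x[2],[.518,-.186,.027],loss='soft_l1',f_scale=.001);print(n,"hub",s.x.round(4),np.std(s.fun)); hc=s.x[:2]
    m[:]=False;m[bm[1]:bm[3],bm[0]:bm[2]]=True
    t=m&(abs(W[...,2]-.184)<.006)
    c=max(cv2.findContours(t.astype(np.uint8),cv2.RETR_EXTERNAL,cv2.CHAIN_APPROX_NONE)[0],key=cv2.contourArea)[:,0]
    q=ray(c.astype(float),.184)[:,:2]
    s=least_squares(lambda x:np.hypot(*(q-x[:2]).T)-x[2],[.5,-.35,.04],loss='soft_l1',f_scale=.001);print("motor",s.x.round(4))
    d=s.x[:2]-hc;print("dist",np.hypot(*d),"yaw",np.degrees(np.arctan2(d[1],d[0]))+90)
    f=p["frame"].astype(int);g=(f[...,1]>f[...,2]*1.25)&(abs(W[...,2])<.03)&(W[...,2]>.005)&(abs(W[...,1]+.25)<.25)&(abs(W[...,0]-.5)<.2)
    print("base",g.sum(),cv2.minAreaRect((W[g][:,:2]*1000).astype(np.float32)),np.median(W[g][:,2]))
E
```

```text
[[-0.0, 0.966, 0.258], [-0.0, 0.258, -0.966], [-1.0, -0.0, -0.0]] 0.5
top hub [ 0.519  -0.1857  0.0266] 0.0007170682516961193
motor [ 0.4884 -0.3511  0.0387]
dist 0.16822402524688954 yaw -10.504064972187294
base 4000 ((501.57586669921875, -274.9561767578125), (348.5724792480469, 186.769287109375), 79.67604064941406) 0.017525525769195638
scene hub [ 0.5204 -0.1845  0.0273] 0.0012482789693719425
motor [ 0.4922 -0.3484  0.0383]
dist 0.16637979555012478 yaw -9.754004988430651
base 3773 ((504.8056335449219, -272.6748962402344), (346.1445617675781, 185.7190704345703), 79.6263198852539) 0.016706839456123723
```

Call:
servo_tool(rows=[30, 20, 60, 0, 0, 60, 40, 76, 0, 0, 95, 60, 76, 0, 0, 130, 82, 76, 0, 0, 165, 104, 76, 0, 0, 200, 126, 76, 0, 0, 230, 146, 76, 0, 0, 260, 165, 76, 0, 0, 282, 190, 76, 0, 0, 300, 215, 76, 0, 0])

```text
time_s: 1.33
tool_pos: [0.4707, -0.4101, 0.3093]
tool_rot: [118.2, 89.9, 43.4]
force: [-0.3, -0.1, -0.2]
grip_width: 0.087
```

Call:
servo_tool(rows=[15, 35, 0, 0, 0, 30, 70, 0, 0, 0, 45, 105, 0, 0, 0, 55, 140, 0, 0, 0, 65, 175, 0, 0, 0, 75, 210, 0, 0, 0, 80, 245, 0, 0, 0, 82, 280, 0, 0, 0, 82, 315, 0, 0, 0, 82, 350, 0, 0, 0])

```text
time_s: 2.17
tool_pos: [0.5494, -0.0613, 0.3097]
tool_rot: [29.5, 90.0, -45.5]
force: [0.9, -0.4, 0.1]
grip_width: 0.087
```

Call:
servo_tool(rows=[0, 35, 0, -2, 0, -5, 70, 0, -4, 0, -10, 105, 0, -6, 0, -15, 140, 0, -9, 0, -20, 175, 0, -9, 0, -30, 210, 0, -9, 0, -40, 245, 0, -9, 0, -50, 280, 0, -9, 0, -57, 315, 0, -9, 0, -61, 340, 0, -9, 0])

```text
time_s: 3.0
tool_pos: [0.4867, 0.2807, 0.3102]
tool_rot: [143.3, 89.9, 59.5]
force: [0.7, 0.6, 0.3]
grip_width: 0.0869
```

Call:
servo_tool(rows=[0, 13, -20, 0, 0, 0, 13, -40, 0, 0, 0, 13, -60, 0, 0, 0, 13, -80, 0, 0, 0, 13, -80, 0, 0, 0, 13, -80, 0, 0])

```text
time_s: 3.5
tool_pos: [0.4882, 0.2895, 0.2291]
tool_rot: [-67.6, 89.9, -151.6]
force: [0.0, 0.2, 0.8]
grip_width: 0.087
```

Run:
```python
from h import *
o=get_obs();print(o["tool_pos"],o["tool_rot"],o["qpos"],o["force"])
from scipy.spatial.transform import Rotation as Ro
R=Ro.from_euler('xyz',o["tool_rot"],degrees=True).as_matrix();print(np.degrees(np.arctan2(R[1,2],R[0,2])))
ims=[]
for n in("scene","top"):
    p=read_camera(n);ims.append(p["frame"]);np.savez(f"{n}1.npz",**{k:p[k] for k in("frame","range_z","intrinsics","cam_to_world")})
a=cv2.resize(ims[0][110:260,270:410],None,fx=3,fy=3);b=cv2.resize(ims[1][150:270,130:260],None,fx=3,fy=3)
h=max(a.shape[0],b.shape[0]);c=np.zeros((h,a.shape[1]+b.shape[1],3),np.uint8);c[:a.shape[0],:a.shape[1]]=a;c[:b.shape[0],a.shape[1]:]=b
cv2.imwrite("pics/j1.png",c)
```

```text
[0.48819096 0.28949554 0.22914056] [ -67.5802229    89.89042296 -151.64344255] [   5.47845671   12.79654362  -44.48183071   94.16470969    9.14911428
   76.90253065 -124.45350866] [4.09469254e-04 2.40594757e-01 8.40451324e-01]
-84.06318270106041
```

View pics/j1.png

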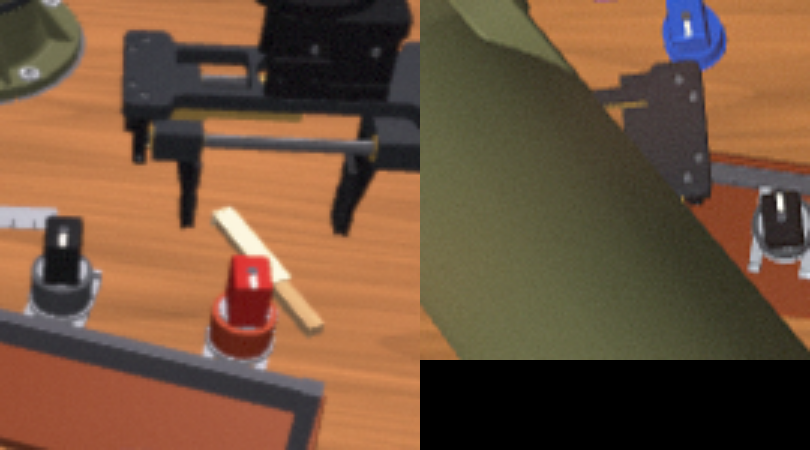

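The fingers straddle the red head, with tips near (188,225) and (342,232) and the head at (250,285). I'll descend and grip.

Call:
servo_tool(rows=[0, 0, -20, 0, 0, 0, 0, -40, 0, 0, 0, 0, -60, 0, 0, 0, 0, -77, 0, 0, 0, 0, -77, 0, 0, 0, 0, -77, 0, 0, 0, 0, -77, 0, 0.5, 0, 0, -77, 0, 0.6, 0, 0, -77, 0, 0.7, 0, 0, -77, 0, 0.8], force=30)

```text
time_s: 4.43
tool_pos: [0.4892, 0.2903, 0.1537]
tool_rot: [101.3, 89.9, 17.2]
force: [-0.4, 0.6, -0.7]
grip_width: 0.068
```

Call:
servo_tool(rows=[0, 0, 0, 0, 1, 0, 0, 0, 0, 1, 0, 0, 0, 0, 1, 0, 0, 0, 0, 1, 0, 0, 0, 0, 1, 0, 0, 0, 0, 1], force=50)

```text
time_s: 4.93
tool_pos: [0.4886, 0.2899, 0.1525]
tool_rot: [-51.5, 90.0, -135.5]
force: [-0.1, 0.1, -1.1]
grip_width: 0.0283
```

Call:
servo_tool(rows=[0, 0, 0, 0, 1, 0, 0, 0, 0, 1, 0, 0, 0, 0, 1, 0, 0, 15, 0, 1, 0, 0, 30, 0, 1, 0, 0, 60, 0, 1, 0, 0, 90, 0, 1, 0, 0, 120, 0, 1, 0, 0, 130, 0, 1, 0, 0, 130, 0, 1])

```text
time_s: 5.77
tool_pos: [0.4896, 0.2909, 0.2848]
tool_rot: [108.2, 89.7, 24.1]
force: [0.1, 0.0, -3.6]
grip_width: 0.0258
```

Run:
```python
from h import *
o=get_obs();print(o["tool_pos"],o["grip_width"],o["force"])
p=read_camera("scene");cv2.imwrite("pics/s2.png",p["frame"])
```

```text
[0.48959964 0.29089468 0.28484481] 0.025802151541509395 [ 0.08965274  0.00362977 -3.6154862 ]
```

View pics/s2.png

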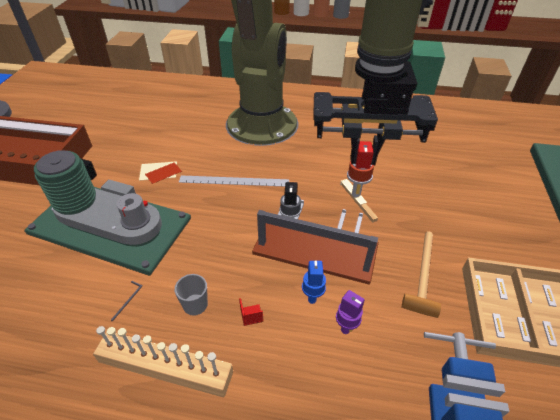

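The red drum is in the gripper at (362,165) and the hook is empty. I'll move it to the hub.

Call:
servo_tool(rows=[5, -15, 15, 0, 1, 12, -40, 25, 0, 1, 20, -70, 25, 0, 1, 28, -105, 25, -2, 1, 34, -140, 25, -4, 1, 38, -175, 25, -6, 1, 40, -210, 25, -8, 1, 40, -245, 25, -10, 1, 40, -280, 25, -12, 1, 39, -315, 25, -14, 1])

```text
time_s: 6.65
tool_pos: [0.5261, -0.0271, 0.3043]
tool_rot: [-87.1, 89.7, 174.8]
force: [0.2, 0.7, -2.6]
grip_width: 0.0257
```

Call:
servo_tool(rows=[0, -35, 0, -2, 1, -3, -70, 0, -2, 1, -6, -105, 0, -2, 1, -8, -130, -10, -2, 1, -9, -150, -25, -2, 1, -9, -160, -40, -2, 1, -9, -160, -50, -2, 1, -9, -160, -50, -2, 1, -9, -160, -50, -2, 1, -9, -160, -50, -2, 1])

```text
time_s: 7.48
tool_pos: [0.5191, -0.1832, 0.2577]
tool_rot: [179.0, 90.0, 79.1]
force: [0.9, 1.5, -3.3]
grip_width: 0.0255
```

Run:
```python
from h import *
from scipy.spatial.transform import Rotation as Ro
o=get_obs();print(o["tool_pos"],o["grip_width"],o["force"],o["qpos"].round(1))
R=Ro.from_euler('xyz',o["tool_rot"],degrees=True).as_matrix();print(np.degrees(np.arctan2(R[1,2],R[0,2])), R[:,0])
for n in("scene","top"):
    p=read_camera(n);np.savez(f"{n}3.npz",**{k:p[k] for k in("frame","range_z","intrinsics","cam_to_world")})
    f=p["frame"];c=f[100:260,40:220] if n=="scene" else f[130:270,330:510]
    cv2.imwrite(f"pics/{n}3.png",cv2.resize(c,None,fx=4,fy=3.75) if 0 else cv2.resize(c,None,fx=3.7,fy=3.7,interpolation=2))
```

```text
[ 0.5190711  -0.18323823  0.25765486] 0.025545886171133427 [ 0.90117382  1.4522589  -3.29312863] [ 37.5   6.8 -22.5  94.8   2.6  79.  -85.3]
-99.90580695245424 [ 1.06163264e-04  5.53568052e-04 -9.99999841e-01]
```

View pics/scene3.png

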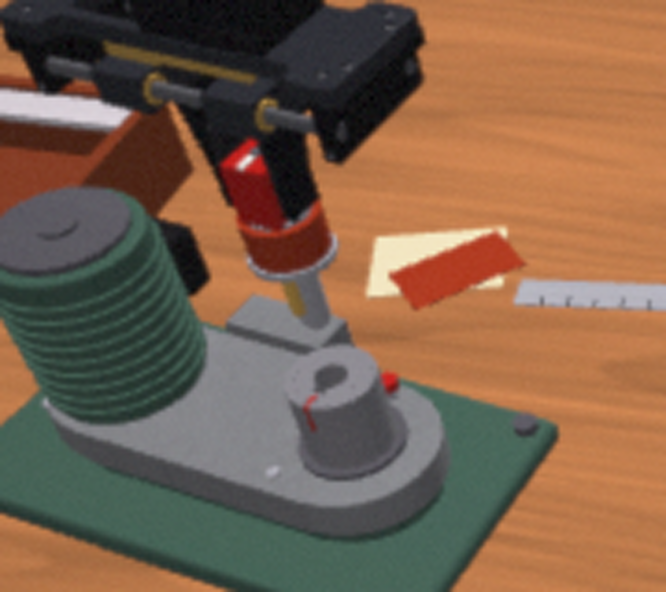

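View pics/top3.png

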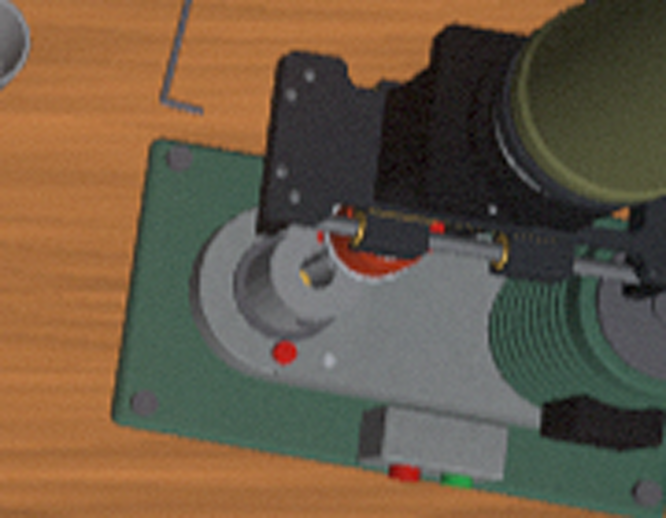

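```bash
cat > rel.py <<'E'
from geo import *
from h import world
def run(tag,boxes):
  for n,(b1,b2) in boxes.items():
    p=np.load(f"{n}{tag}.npz");W=world(p);f=p["frame"].astype(int);B,G,R=f[...,0],f[...,1],f[...,2]
    def cyl(m,r,x0,nm):
        q=W[m];v,u=np.nonzero(m)
        s=least_squares(lambda x:np.hypot(q[:,0]-x[0],q[:,1]-x[1])-r,x0,loss='soft_l1',f_scale=.002)
        ok=abs(s.fun)<.006
        print(n,nm,m.sum(),ok.sum(),s.x.round(4),np.std(s.fun[ok]).round(4),"z",q[ok,2].min().round(3),q[ok,2].max().round(3));return s.x
    red=(R>1.7*G)&(R>70)
    M=np.zeros(red.shape,bool);M[b1[1]:b1[3],b1[0]:b1[2]]=1
    return_=[]
    d=M&red&(np.hypot(W[...,0]-.519,W[...,1]+.185)<.04)
    return p,W,f,d,cyl,b2
E
python3 - <<'E'
from rel import *
p,W,f,d,cyl,_=run(3,{"scene":((85,125,140,190),0)})
z=W[d][:,2];print("red z hist",np.histogram(z,bins=np.arange(.19,.29,.005)))
c0=[.519,-.185]
cyl(d&(W[...,2]>.216)&(W[...,2]<.238),.022,c0,"drum")
v,u=np.mgrid[0:420,0:560]
near=np.hypot(W[...,0]-.519,W[...,1]+.185)
gr=(abs(f[...,2]-f[...,1])<20)
cyl(gr&(near<.034)&(W[...,2]>.075)&(W[...,2]<.111),.027,c0,"hub")
cyl(gr&(near<.02)&(W[...,2]>.165)&(W[...,2]<.205),.009,c0,"shaft")
cyl(gr&(near<.02)&(W[...,2]>.165)&(W[...,2]<.185),.009,c0,"shaft lo")
cyl(gr&(near<.02)&(W[...,2]>.185)&(W[...,2]<.207),.009,c0,"shaft hi")
# drum red lowest z/ flange
m=(near<.03)&(W[...,2]>.195)&(W[...,2]<.225)&gr; print("flange z",np.percentile(W[m][:,2],[5,50,95]) if m.any() else 0)
top=d&(W[...,2]>.268);print("head top",top.sum(),W[top].mean(0))
E
```

```text
red z hist (array([ 0,  0,  0,  0,  0, 34, 48, 45, 53, 81, 28, 29, 22, 29, 23, 27, 32,
       67,  1]), array([0.19 , 0.195, 0.2  , 0.205, 0.21 , 0.215, 0.22 , 0.225, 0.23 ,
       0.235, 0.24 , 0.245, 0.25 , 0.255, 0.26 , 0.265, 0.27 , 0.275,
       0.28 , 0.285]))
scene drum 206 206 [ 0.5181 -0.1817] 0.001 z 0.216 0.238
scene hub 328 289 [ 0.5177 -0.1864] 0.0009 z 0.075 0.111
scene shaft 87 87 [ 0.5182 -0.1819] 0.0014 z 0.165 0.199
scene shaft lo 56 56 [ 0.5179 -0.1819] 0.0014 z 0.165 0.184
scene shaft hi 31 31 [ 0.5188 -0.1821] 0.0012 z 0.185 0.199
flange z [0.19638794 0.21249615 0.21545666]
head top 112 [ 0.52853462 -0.18340795  0.27495261]
```

Run:
```python
from geo import *
from h import get_obs
o=get_obs();print(o["tool_pos"],o["force"])
th=np.linspace(0,2*np.pi,73)
def circ(c,r,z): return np.c_[c[0]+r*np.cos(th),c[1]+r*np.sin(th),np.full(73,z)]
def draw(p,box,k,circs,name):
    x0,y0,x1,y1=box;im=cv2.resize(p["frame"][y0:y1,x0:x1],None,fx=k,fy=k,interpolation=cv2.INTER_CUBIC)
    for c,r,z,col in circs:
        uv=((pr(p,circ(c,r,z))-[x0,y0]+.5)*k-.5).round().astype(int);cv2.polylines(im,[uv],True,col,1)
    cv2.imwrite(name,im)
s=np.load("scene3.npz");t=np.load("top0.npz")
A=[.5177,-.1864];B=[.520,-.185]
D=[.5181,-.1820]
draw(s,(90,120,165,220),6,[(A,.027,.116,(0,255,0)),(A,.010,.116,(0,255,0)),(B,.027,.116,(255,0,255)),(B,.01,.116,(255,0,255)),(D,.024,.2107,(0,255,0)),(D,.022,.2407,(0,255,0)),(D,.009,.166,(0,255,255))],"pics/ov1.png")
draw(t,(385,180,445,230),10,[(A,.027,.116,(0,255,0)),(A,.010,.116,(0,255,0)),(B,.027,.116,(255,0,255)),(B,.01,.116,(255,0,255))],"pics/ov2.png")
```

```text
[ 0.51935764 -0.18379743  0.25853295] [-0.33268965  0.54058693 -2.82843246]
```

View pics/ov1.png

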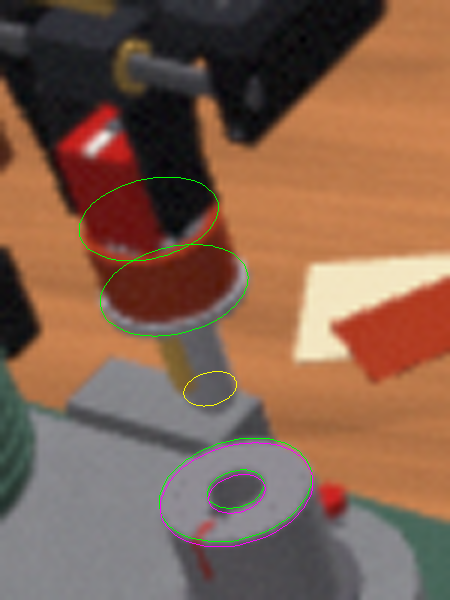

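View pics/ov2.png

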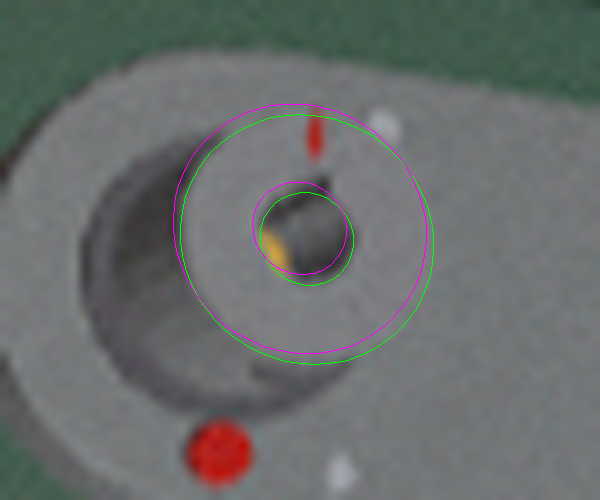

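Call:
servo_tool(rows=[0, -4, -8, 0, 1, 0, -4, -16, 0, 1, 0, -4, -25, 0, 1, 0, -4, -33, 0, 1, 0, -4, -33, 0, 1, 0, -4, -33, 0, 1, 0, -4, -33, 0, 1])

```text
time_s: 8.17
tool_pos: [0.5187, -0.189, 0.2246]
tool_rot: [99.1, 90.0, -1.0]
force: [-0.0, 0.7, -2.8]
grip_width: 0.0258
```

Run:
```python
from rel import *
from h import *
o=get_obs();print(o["tool_pos"],o["force"])
for n in("scene","top"):
    p=read_camera(n);np.savez(f"{n}4.npz",**{k:p[k] for k in("frame","range_z","intrinsics","cam_to_world")})
p,W,f,d,cyl,_=run(4,{"scene":((80,135,140,220),0)})
c0=[.519,-.185];near=np.hypot(W[...,0]-.518,W[...,1]+.186);gr=(abs(f[...,2]-f[...,1])<20)
D=cyl(d&(W[...,2]>.183)&(W[...,2]<.205),.022,c0,"drum")
cyl(gr&(near<.034)&(W[...,2]>.075)&(W[...,2]<.111),.027,c0,"hub")
cyl(gr&(near<.02)&(W[...,2]>.132)&(W[...,2]<.17),.009,c0,"shaft")
p,Wt,ft,d,cyl,_=run(4,{"top":((380,150,460,240),0)})
print(np.histogram(Wt[d][:,2],bins=np.arange(.17,.23,.005)))
th=np.linspace(0,2*np.pi,73)
def circ(c,r,z): return np.c_[c[0]+r*np.cos(th),c[1]+r*np.sin(th),np.full(73,z)]
def draw(p,box,k,circs,name):
    x0,y0,x1,y1=box;im=cv2.resize(p["frame"][y0:y1,x0:x1],None,fx=k,fy=k,interpolation=cv2.INTER_CUBIC)
    for c,r,z,col in circs:
        uv=((pr(p,circ(c,r,z))-[x0,y0]+.5)*k-.5).round().astype(int);cv2.polylines(im,[uv],True,col,1)
    cv2.imwrite(name,im)
s=np.load("scene4.npz");t=np.load("top4.npz");A=[.518,-.1863];zo=o["tool_pos"][2]-.048
cs=[(A,.027,.116,(0,255,0)),(A,.010,.116,(0,255,0)),(D,.024,zo,(0,255,0)),(D,.022,zo+.03,(0,255,0)),(D,.006,zo-.05,(0,255,255))]
draw(s,(90,125,165,220),6,cs,"pics/ov3.png");draw(t,(385,160,455,230),8,cs,"pics/ov4.png")
```

```text
[ 0.51872321 -0.18899981  0.22463577] [-0.03523728  0.70193924 -2.78247857]
scene drum 192 192 [ 0.5176 -0.1874] 0.001 z 0.183 0.205
scene hub 329 292 [ 0.5178 -0.1862] 0.001 z 0.075 0.111
scene shaft 86 86 [ 0.5185 -0.1879] 0.0015 z 0.132 0.165
(array([ 0,  0, 10, 12, 16, 17,  7, 32,  0,  0,  0]), array([0.17 , 0.175, 0.18 , 0.185, 0.19 , 0.195, 0.2  , 0.205, 0.21 ,
       0.215, 0.22 , 0.225]))
```

View pics/ov3.png

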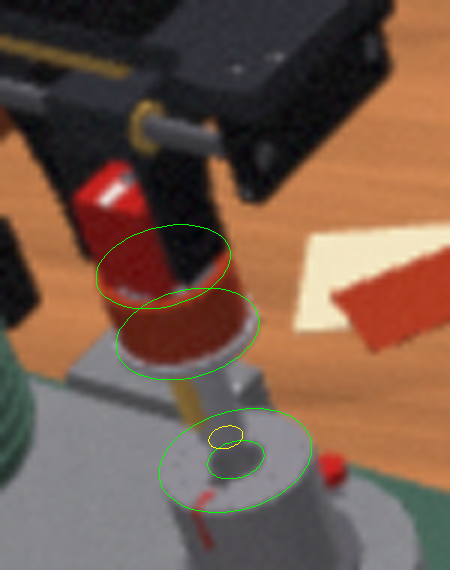

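View pics/ov4.png

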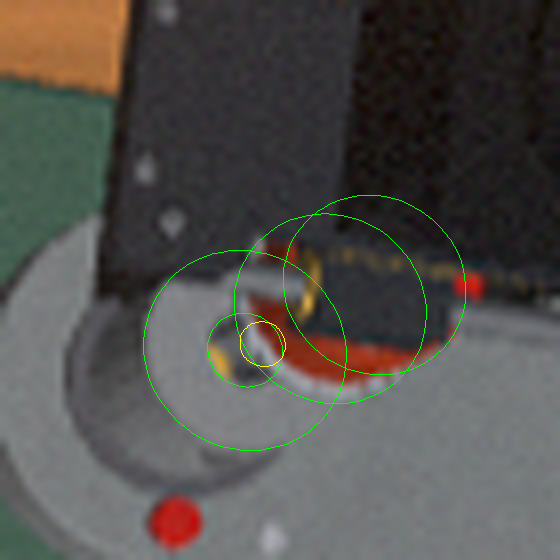

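Call:
servo_tool(rows=[-0.5, 1.2, 0, 0, 1, -0.5, 1.2, -4, 0, 1, -0.5, 1.2, -8, 0, 1, -0.5, 1.2, -11, 0, 1, -0.5, 1.2, -14, 0, 1, -0.5, 1.2, -16, 0, 1, -0.5, 1.2, -16, 0, 1])

```text
time_s: 8.85
tool_pos: [0.5177, -0.1878, 0.2079]
tool_rot: [-99.0, 89.9, 160.9]
force: [-0.7, -0.1, -3.7]
grip_width: 0.0256
```

Call:
servo_tool(rows=[0, 0, -2, 0, 1, 0, 0, -4, 0, 1, 0, 0, -6, 0, 1, 0, 0, -7, 0, 1, 0, 0, -7, 0, 1])

```text
time_s: 9.27
tool_pos: [0.5179, -0.1878, 0.2013]
tool_rot: [-94.2, 90.0, 165.8]
force: [0.3, -1.0, -2.8]
grip_width: 0.0257
```

Run:
```python
from h import *
o=get_obs();print(o["tool_pos"],o["force"],o["wrist_torque"])
for n in("scene","top"):
    p=read_camera(n);np.savez(f"{n}5.npz",**{k:p[k] for k in("frame","range_z","intrinsics","cam_to_world")})
    f=p["frame"];c=f[125:225,80:180] if n=="scene" else f[150:240,380:470]
    cv2.imwrite(f"pics/{n}5.png",cv2.resize(c,None,fx=6,fy=6,interpolation=2))
for i in range(3): read_camera("top");o=get_obs();print(o["tool_pos"],o["force"])
```

```text
[ 0.51792822 -0.18777123  0.20126856] [ 0.32828243 -1.04028744 -2.76541373] [0.08054569 0.05305613 0.05142888]
[ 0.51812452 -0.18787135  0.20165271] [-0.90084657  0.51737916 -2.69480944]
[ 0.51815971 -0.18787206  0.20171558] [-0.76159525 -0.20584127 -2.27389477]
[ 0.51815922 -0.1878501   0.20172736] [-0.9509569   0.58430761 -3.2139687 ]
```

View pics/scene5.png

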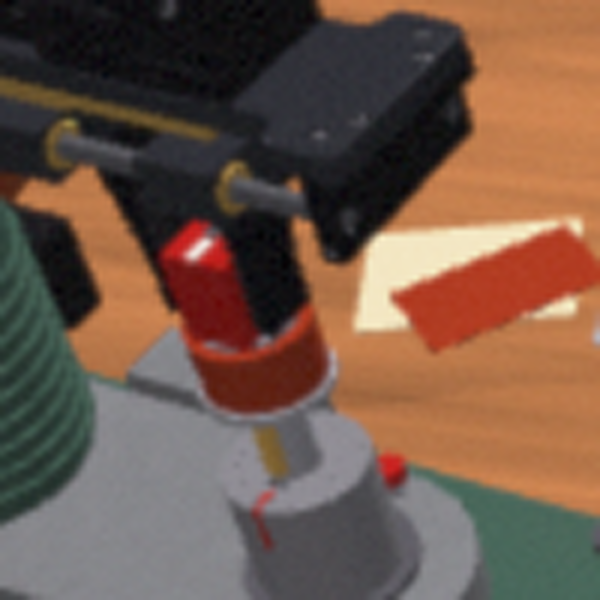

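The shaft is in the bore, with the brass key at (272,460) above the red mark at (265,500). I'll lower it gently and feel for contact.

Call:
servo_tool(rows=[0, 0, -2, 0, 1, 0, 0, -4, 0, 1, 0, 0, -6, 0, 1, 0, 0, -8, 0, 1, 0, 0, -8, 0, 1])

```text
time_s: 9.93
tool_pos: [0.5178, -0.1877, 0.1929]
tool_rot: [-98.5, 89.9, 161.4]
force: [0.5, -0.2, -3.6]
grip_width: 0.0257
```

Call:
servo_tool(rows=[0, 0, -2, 0, 1, 0, 0, -4, 0, 1, 0, 0, -6, 0, 1, 0, 0, -8, 0, 1, 0, 0, -8, 0, 1])

```text
time_s: 10.35
tool_pos: [0.5178, -0.1878, 0.185]
tool_rot: [-95.1, 89.9, 164.8]
force: [0.7, -0.3, -3.9]
grip_width: 0.0255
```

Run:
```python
from h import *
o=get_obs();print(o["tool_pos"],o["force"],o["wrist_torque"])
p=read_camera("scene");f=p["frame"];c=f[125:225,80:180]
cv2.imwrite(f"pics/scene6.png",cv2.resize(c,None,fx=6,fy=6,interpolation=2))
```

```text
[ 0.51778798 -0.18776568  0.18502657] [ 0.70168195 -0.25257613 -3.87662875] [0.02983578 0.01835624 0.0041728 ]
```

View pics/scene6.png

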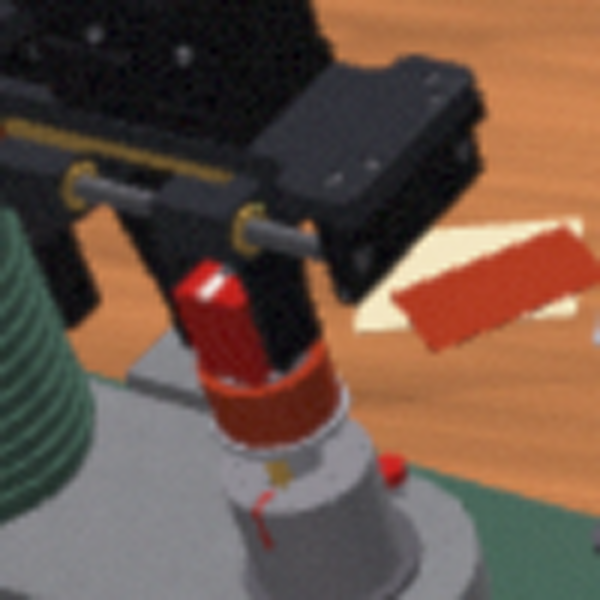

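Call:
servo_tool(rows=[0, 0, -3, 0, 1, 0, 0, -6, 0, 1, 0, 0, -9, 0, 1, 0, 0, -12, 0, 1, 0, 0, -15, 0, 1, 0, 0, -15, 0, 1], force=60)

```text
time_s: 10.9
tool_pos: [0.5183, -0.1879, 0.1709]
tool_rot: [60.5, 90.0, -39.5]
force: [-1.3, 1.0, 4.1]
grip_width: 0.0251
```

Call:
servo_tool(rows=[0, 0, -2, 0, 1, 0, 0, -4, 0, 1, 0, 0, -6, 0, 1, 0, 0, -6, 0, 1, 0, 0, -6, 0, 1])

```text
time_s: 11.32
tool_pos: [0.5185, -0.1879, 0.1657]
tool_rot: [66.5, 89.9, -33.6]
force: [-2.7, 1.2, 6.7]
grip_width: 0.0257
```

Call:
servo_tool(rows=[0, 0, -1, 0, 1, 0, 0, -2, 0, 1, 0, 0, -3, 0, 1, 0, 0, -3, 0, 1, 0, 0, -3, 0, 1])

```text
time_s: 11.73
tool_pos: [0.5185, -0.1879, 0.1636]
tool_rot: [59.6, 89.9, -40.4]
force: [-3.4, 1.9, 10.3]
grip_width: 0.0256
```

Call:
servo_tool(rows=[0, 0, -1, 0, 1, 0, 0, -2, 0, 1, 0, 0, -2, 0, 1, 0, 0, -2, 0, 1])

```text
time_s: 12.07
tool_pos: [0.5186, -0.1879, 0.1635]
tool_rot: [51.8, 89.9, -48.3]
force: [-7.5, 2.4, 20.3]
grip_width: 0.0254
```

Run:
```python
from h import *
for i in range(4):
    p=read_camera("scene");o=get_obs();print(o["tool_pos"],o["force"],o["wrist_torque"],o["grip_width"])
np.savez("scene7.npz",**{k:p[k] for k in("frame","range_z","intrinsics","cam_to_world")})
f=p["frame"];c=f[125:225,80:180]
cv2.imwrite(f"pics/scene7.png",cv2.resize(c,None,fx=6,fy=6,interpolation=2))
```

```text
[ 0.51856465 -0.18793606  0.16351712] [-7.76162114  2.78465979 20.60309761] [0.82552523 2.08584535 0.00452574] 0.025629207716571022
[ 0.51858106 -0.1879118   0.16352212] [-8.07633657  2.61045183 20.31352319] [0.76297074 2.13558107 0.02149173] 0.025843803013227553
[ 0.51858425 -0.1879025   0.16352025] [-7.72132495  2.20449409 19.87017998] [ 0.79094714  2.08813819 -0.03756761] 0.025362666479380073
[ 0.51856174 -0.1878944   0.16350394] [-7.53080769  2.17575282 20.74729065] [ 0.77243825  2.08291213 -0.03519559] 0.025141387578067775
```

View pics/scene7.png

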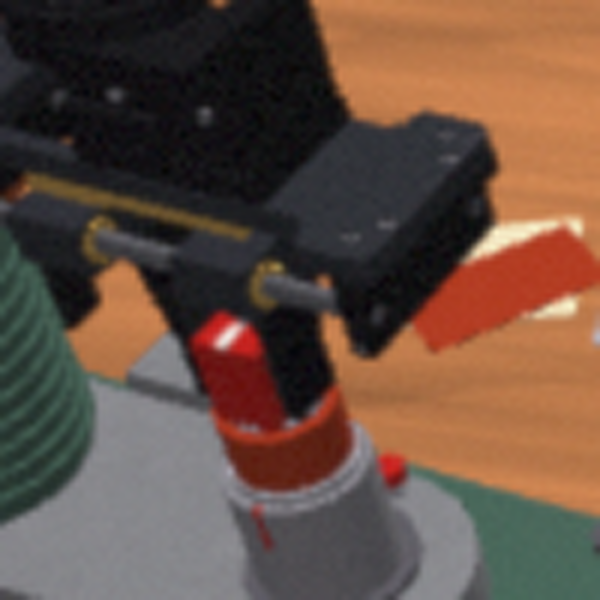

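The flange now sits on the hub at (295,480). The motion stopped at exactly the expected height, 0.1635 m, and the force rose. I'll take off some of the sideways load and add a little push.

Call:
servo_tool(rows=[-0.5, 0, -0.5, 0, 1, -0.7, 0, -0.5, 0, 1, -0.7, 0, -0.5, 0, 1, -0.7, 0, -0.5, 0, 1])

```text
time_s: 12.6
tool_pos: [0.5185, -0.1879, 0.1635]
tool_rot: [67.8, 89.8, -32.3]
force: [-6.5, 2.8, 23.3]
grip_width: 0.0261
```

Run:
```python
from rel import *
from h import *
for i in range(3):
    p=read_camera("scene");o=get_obs();print(o["time_s"],o["tool_pos"],o["force"],o["wrist_torque"],o["grip_width"])
np.savez("scene8.npz",**{k:p[k] for k in("frame","range_z","intrinsics","cam_to_world")})
p,W,f,d,cyl,_=run(8,{"scene":((80,160,150,225),0)})
D=cyl(d&(W[...,2]>.122)&(W[...,2]<.144),.022,[.518,-.186],"drum")
t=d&(W[...,2]>.175);print("head top z",np.percentile(W[t][:,2],[10,50,90]),"(expect .184)")
th=np.linspace(0,2*np.pi,73);x0,y0,k=90,150,7
im=cv2.resize(f[150:225,90:170].astype(np.uint8),None,fx=k,fy=k,interpolation=2)
for r,z in((.024,.116),(.024,.121),(.022,.146)):
    X=np.c_[D[0]+r*np.cos(th),D[1]+r*np.sin(th),np.full(73,z)];cv2.polylines(im,[((pr(p,X)-[x0,y0]+.5)*k).round().astype(int)],True,(0,255,0),1)
cv2.imwrite("pics/ov8.png",im);cv2.imwrite("pics/full8.png",f.astype(np.uint8))
```

```text
12.65 [ 0.51853716 -0.1879124   0.16349505] [-6.62925403  2.72737912 22.20774505] [ 0.85664032  1.95215056 -0.04090051] 0.025436243832038668
12.7 [ 0.51852006 -0.18791523  0.16348577] [-7.26031101  3.21528044 22.57001385] [0.83268589 1.93083861 0.01208458] 0.025240101852232917
12.75 [ 0.51851314 -0.18790853  0.16347172] [-7.98143644  2.74761648 21.94081832] [ 0.77640966  1.92443643 -0.01307715] 0.025334135946231802
scene drum 164 164 [ 0.5174 -0.1863] 0.0012 z 0.122 0.144
head top z [0.17715967 0.18206489 0.18396476] (expect .184)
```

View pics/ov8.png

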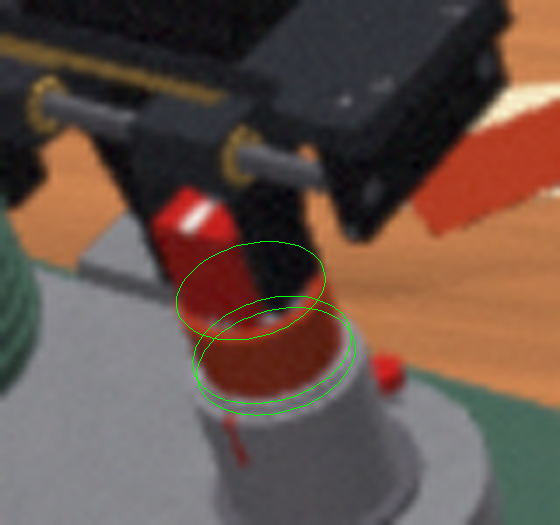

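View pics/full8.png

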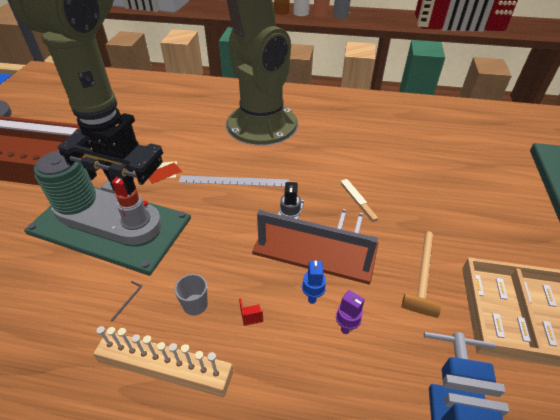

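Run:
```python
from h import *
print(sign_off());o=get_obs();print(o["time_s"],o["tool_pos"],o["force"])
```

```text
the job is handed in; nothing more can be done
None
the job is handed in; nothing more can be done
```

The red drum is fully home in the sander's hub. The arm is still gripping it and pressing it down, so you can tighten the grub screw. I handed the job in at about 12.8 s.

I lifted the drum off its hook and lined it up over the hub, turning it about 16° so the key matched the keyway. The key went into the keyway first time. I then pushed down against the ejector spring until the motion stopped.

**What the last checks showed**
- **Seating:** the tool stopped at 0.1635 m, the height expected with the flange on the hub. It did not move as the upward force rose from about 10 to 22 N. The camera shows no gap between flange and hub.
- **Push:** allowing for the drum's weight, the arm is pressing with about 25 N, against the 12.5 N needed to hold the spring down.
- **Grip:** the force is set to 60 N and the jaws read 25–26 mm, matching the head's 26 mm flats.
- **Other things:** the grey drum, the look-alikes and the other items looked untouched in the final picture.

**What was not perfect**
- A sideways load of about 8 N on the tool remained; shifting the drum 0.7 mm barely changed it.
- The camera read the top of the head about 2 mm lower than expected (0.182 m instead of 0.184 m), which is within its calibration error.

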